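Load the slide tray into the slide scanner and start the scan

ROBOT

A 6-joint arm with a two-finger parallel gripper is mounted at the origin on a cart in front of the work surface, level with it; the furniture and walls round the work are solid. World frame = base frame: x ahead of the robot, y to its left, z up, the work surface at z = 0. Lengths are in m, angles in rad, forces in N, time in s.
With the tool pointing down it reaches from about 0.425 to 0.925 m from the base axis. Payload 12.5 kg.
Tool frame: the origin (TCP) lies at the very end of the fingers, on their centre line; the grasp point (between the pads) lies 19 mm behind it; z points along the fingers, y is the direction in which the jaws open and shut (so a half turn about z gives the same grasp; the last joint's range is limited). The gripper opens to 85 mm and grips with 20 to 120 N. Pads are 22 mm wide; open, the fingers measure 114 mm over their backs; the gripper's body (76 mm by 85 mm) begins 54 mm behind the grasp point. The pads swing forward as they close: fully open they stand 13 mm farther back than shut.
Start: joints at [1.011, 0.491, 1.559, -0, 1.092, -0.106], TCP at [0.274, 0.562, 0.231] pointing down, gripper open.
Joint ranges: [-3.1, 3.1], [-0.84, 2.19], [0.05, 2.79], [-1.13, 4.28], [0.06, 2.93], [-2.69, 2.69]. Speed limits (rad/s): [2.22, 2.22, 2.79, 3.14, 3.14, 3.14].

INTERFACE

Orientations are given as a unit quaternion [w, x, y, z].
In Python, from cell import robot gives the robot as it stands. The module is installed in compiled form; this text tells all that it offers.
- The arm moves only by the shell command python3 -m inch 'ROWS' [FORCE]. ROWS is JSON, a list of rows, each a list of 7 numbers: the turn, a rotation vector about the tool's x, y, z in units of 180 degrees (1.0 is 180 degrees), then the shift along the tool's x, y, z in units of 10 cm (1.0 is 10 cm), then the closure, from 0 (fully open) to 1 (shut). A call has 1 to 5 rows; each row is the pose to reach, as a shift and turn from the pose commanded when the call began, along the tool's axes at that moment, turning the shorter way round; what a row does not reach only later rows make up. A row lasts 1/10 s, in which the tool goes at most 50 mm and 8.59 degrees, less where a joint would pass 70% of its speed; a pose out of reach is approached as far as the arm can. A call with a number of a shift or a turn outside -1 to 1 is refused whole. A call with a gripper value outside its range is refused whole. The fingers move at their own pace and stop on an object; FORCE is the grip in N (left out, the last holds). Time passes only in rows, so rows that repeat a pose let the fingers close. It gives the time, the measured TCP pose, the force and the opening at its end, in the units of the state.
- robot.state(): the state, without advancing time (a new reading comes with each control period).
- robot.read_camera(name): name is "side" or "top"; returns a dict with "frame" (420x560x3 uint8, blue, green, red), "intrinsics" (3x3 intrinsics, pixels), "k1" (the pictures are not rectified: a ray, as slopes to the right and down, at radius r is drawn at 1 + k1 r^2 times it, then the intrinsics apply), "R" (3x3) and "t" (3): a world point X has camera coordinates R X + t. Camera axes: x right, y down, z forward; pixel columns grow to the right and rows downward; lengths in m; the calibration is good to about 2 mm. A picture is of the moment at which its call begins. There is no depth.
- robot.finish_job(): hands the job in, once; it reports no verdict.
Trained networks look in the newest picture that a camera, given by its name, has taken for a name from the list of things; names that differ only in an ending like _2 or _b are one class to them, and where a whole thing is asked for, a point or a joint stands for the part that bears it (a point fixed in the world has none). Each returns a list of dicts, best first, with "confidence" (0 to 1); they miss things now and then, are a little off and sometimes report something else, mostly with a low value. They report only what shows in the picture. A call takes as long as a camera call. They do not tell look-alikes from the thing itself.
- robot.recognise(camera, name): "centre" ([row, column] in pixels, amid what is visible of it).
- robot.masks_of(camera, name): "region" (420x560 bool, what is visible of it) and "centre" ([row, column] in pixels, amid what is visible of it).
- robot.place_of(camera, name): "centre" ([row, column] in pixels: a listed point, or the origin of a listed thing).
The state is a dict: "clock": time; "q": joint angles; "joint_velocities": joint speeds; "joint_efforts": joint torques, N m; "tcp_pos": TCP position; "ee_rot": TCP orientation; "wrist_force": force on the tool from outside, world axes, zero at the start; "ft_torque": the same for the moment, N m; "gripper_width": opening from 0.0 (shut) to 1.0 (fully open).
Only numpy, scipy, OpenCV 4.12 (cv2) and the standard library are available. Lean on these libraries where they do the work, as an engineer would, in place of code of your own. Each camera call takes 0.05 s, during which the arm holds its last target.

TASK

The slide scanner's carriage is drawn out and a tray of microscope slides lies on it, only partly slid in from the left. Push the tray with a fingertip along its guides until its right end stands against the end stop, push the carriage fully home into the scanner, and only then press the green start button on the scanner's top all the way down and let it come up again. Only push, never lift the tray or tip it off its bed, and leave the other things on the bench where they are.

Things in the scene. Friction and masses are not known exactly. Their poses are not given: they have to be found in the camera images.
- scanner: Slide scanner, fixed: light grey box on a dark plinth, 112 deep, 160 wide, 140 mm high; slot in its front 124 mm wide, 76 to 120 mm above the bench. Origin: on the bench under the middle of the front face; x points into the scanner (the way the carriage closes; housing at x = 0 to 112 mm), y to the left as seen from in front, z up. Monitors stand behind it and at the right.
- carriage (a joint): How far the tray carriage is drawn out along the scanner's -x, in m: 0 = fully home (bezel against the housing), about 0.058 at the start, 0.070 at most. It slides on rails with about 2.5 N of friction and stays where it is left.
- bezel_front (a point): Middle of the front face of the carriage's upright bezel, 100 mm above the bench; axes parallel to the scanner's. Bezel: light grey with a dark strip, 10 mm thick, 128 mm wide (y), 44 mm high (78 to 122 mm above the bench); when home it stands 10 mm proud of the housing. At the start a printer 146 mm high stands 50 mm or more in front of this point.
- tray_seat (a point): Where the middle of the seated tray's underside belongs: top of the aluminium bed, 92 mm above the bench, 37 mm behind the bezel's front; axes as the scanner's. The bed spans x +-27 mm, y -58 to +46 mm. Guide strips 7 mm high, 48 mm apart, run along its front and back edges; an end stop 9 mm high fills y = -50 to -58 mm. The left end is open: beyond y = +46 mm a finger may reach below the bed.
- slide_tray: Aluminium tray with glass slides, 45 wide, 100 long (its y axis, along tray_seat's y, perhaps reversed), 10 mm high, 0.16 to 0.28 kg. Origin: middle of its underside. Starts 20 to 34 mm left (+y of tray_seat) of its seat, overhanging the bed; so it would catch on the slot's left side. Seated, its left end is 50 mm left of tray_seat, 4 mm beyond the bed's edge. 1 to 2.5 N moves it.
- start_button (a joint): Travel of the start button, in m: 0 = up, 0.006 = all the way down (about 5 N). It springs back.
- start_button_top (a point): Middle of the top of the round green start button, 24 mm across, in a dark collar on the scanner's top near its front left corner; it presses straight down.
- slide_box: Closed blue slide box, 96 x 175 x 38 mm, bystander; origin in the middle of its underside.
- cover_glass_box: Small green cover glass box with clear lid, 35 x 35 x 17 mm, bystander; origin in the middle of its underside.
- oil_bottle: Small brown bottle with black cap, 33 mm across, 58 mm high, bystander; origin in the middle of its underside.
- marker: White marker with a blue cap, 13 mm thick, 130 mm long (its y axis), bystander; origin at its underside.
- stain_bottle_red: Brown bottle with a red cap, 52 mm across, 105 mm high, bystander; origin in the middle of its underside.
- stain_bottle_blue: Brown bottle with a blue cap, 52 mm across, 105 mm high, bystander; origin in the middle of its underside.
Not all that is in view belongs to the job. Of the things that look like the scanner, the larger one is meant.

How it is judged:
By the outcome, as a careful person would: the job done as asked, in the order asked, and still so for the second after the job is handed in, with the robot touching nothing.
It also fails if it takes over 50 s, if anything falls off the work surface, if the arm or the gripper's body presses on something with over 40 N, if the wrist force passes 120 N, or if a joint passes its speed limit or range.

## Working session

There is one attempt and no reset: what is moved stays moved. The work goes in short steps, Python scripts to look and compute and a shell command to move; the robot and the scene stay as the last step left them, time stands still between calls to the robot, and variables do not carry over. Pictures are saved under pics/ and viewed, and the job is handed in when it is done.

```bash
mkdir -p pics; ls; python3 - <<'E'
from cell import robot
import cv2
s=robot.state();print(s)
for n in("side","top"):
    c=robot.read_camera(n);cv2.imwrite(f"pics/{n}0.png",c["frame"]);print(n,c["intrinsics"],c["k1"],c["R"],c["t"])
E
```

```text
pics
{'clock': 0.0, 'q': array([ 1.01138042e+00,  4.91519381e-01,  1.55944583e+00, -2.36213925e-05,
        1.09171108e+00, -1.05616548e-01]), 'joint_velocities': array([-1.77478776e-03,  1.38670664e-03, -1.93864934e-06,  1.49970127e-03,
       -1.39401496e-03,  1.31997885e-03]), 'joint_efforts': array([-2.31066888e-04, -6.18443084e+01, -2.61583006e+01, -9.14848033e-05,
        4.15658011e-03,  1.07739712e-05]), 'tcp_pos': array([0.27386144, 0.56155079, 0.23075395]), 'ee_rot': array([-1.66957220e-04,  2.24952413e-01,  9.74369600e-01, -5.15558976e-04]), 'wrist_force': array([-0.52196414, -0.72946514, -0.79272516]), 'ft_torque': array([-0.01762575, -0.03494235, -0.01956229]), 'gripper_width': 0.9951935909603231}
side [[456.7271636    0.         276.38589335]
 [  0.         456.7271636  205.8369857 ]
 [  0.           0.           1.        ]] -0.07029479152222645 [[-9.92201410e-01 -1.24641811e-01  8.83806407e-04]
 [-4.46913974e-02  3.49125354e-01 -9.36009704e-01]
 [ 1.16357385e-01 -9.28749647e-01 -3.51973085e-01]] [0.57654653 0.1122098  1.20889634]
top [[467.04786289   0.         281.44780356]
 [  0.         467.04786289 209.71998718]
 [  0.           0.           1.        ]] 0.04297304203908536 [[-0.0047145  -0.99997782  0.00470431]
 [-0.98186646  0.00373745 -0.18953705]
 [ 0.18951526 -0.00551257 -0.9818623 ]] [0.11601529 0.57344965 1.39884603]
```

View pics/side0.png

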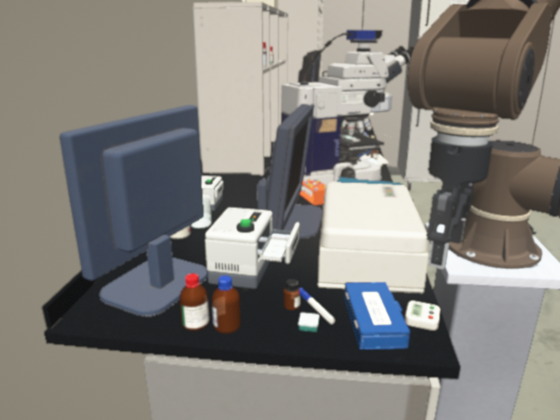

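View pics/top0.png

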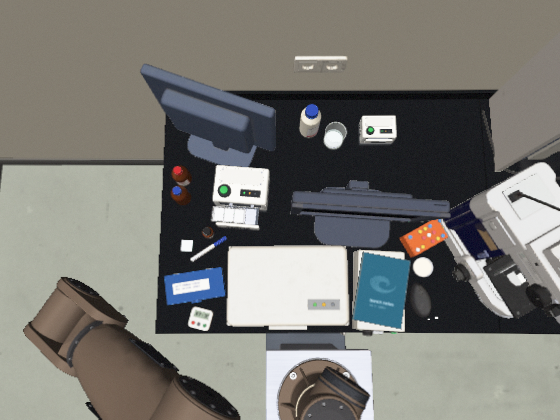

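The side view shows the larger scanner at about (240,240), with its tray and carriage at (285,240), and the printer to its right. In the top view the scanner is at (240,187), the green button at (224,190) and the tray at (236,215). The look-alike is at (378,130). The printer sits just in front of the carriage.

```bash
cat > h.py <<'E'
import numpy as np, cv2
from cell import robot
from scipy.spatial.transform import Rotation as Ro
def cam(n):
    return robot.read_camera(n)
def ray(c,rc):
    K=c["intrinsics"];k=c["k1"]
    d=np.array([(rc[1]-K[0,2])/K[0,0],(rc[0]-K[1,2])/K[1,1]])
    u=d.copy()
    for _ in range(30): u=d/(1+k*(u@u))
    R=np.array(c["R"]);t=np.array(c["t"])
    v=R.T@np.array([u[0],u[1],1]); return -R.T@t, v/np.linalg.norm(v)
def atz(c,rc,z):
    o,v=ray(c,rc); return o+v*(z-o[2])/v[2]
def proj(c,X):
    p=np.array(c["R"])@np.array(X)+c["t"]; u=p[:2]/p[2]; u=u*(1+c["k1"]*(u@u)); K=c["intrinsics"]
    return np.array([K[1,1]*u[1]+K[1,2],K[0,0]*u[0]+K[0,2]])
def tri(c1,a,c2,b):
    o1,v1=ray(c1,a);o2,v2=ray(c2,b)
    A=np.c_[v1,-v2]; s=np.linalg.lstsq(A,o2-o1,rcond=None)[0]
    p,q=o1+s[0]*v1,o2+s[1]*v2
    return (p+q)/2,np.linalg.norm(p-q)
E
python3 - <<'E'
from h import *
C={n:cam(n) for n in("side","top")}
for nm,z in [("scanner",0),("bezel_front",.1),("tray_seat",.092),("slide_tray",.092),("start_button_top",None),("slide_box",0),("cover_glass_box",0),("oil_bottle",0),("marker",0),("stain_bottle_red",0),("stain_bottle_blue",0)]:
    P={}
    for n in C:
        r=robot.place_of(n,nm)
        for k in r[:3]:
            print(nm,n,np.round(k["centre"],1),round(k["confidence"],2),np.round(atz(C[n],k["centre"],z if z is not None else .145),4))
        if r:P[n]=r[0]["centre"]
    if len(P)==2: print("   tri",np.round(tri(C["side"],P["side"],C["top"],P["top"])[0],4),tri(C["side"],P["side"],C["top"],P["top"])[1].round(4))
for n in C:
    f=C[n]["frame"]
    cr=f[150:250,180:310] if n=="top" else f[180:300,180:340]
    cv2.imwrite(f"pics/{n}crop0.png",cv2.resize(cr,None,fx=5,fy=5,interpolation=cv2.INTER_CUBIC))
E
```

```text
scanner side [206.9 218.9] 0.81 [ 0.7974 -0.2093  0.    ]
scanner side [275.9 264. ] 0.76 [0.5823 0.2236 0.    ]
scanner top [211.4 243.6] 0.67 [0.5794 0.2354 0.    ]
scanner top [145.7 374. ] 0.56 [ 0.7993 -0.1944  0.    ]
   tri [0.6137 0.2354 0.1644] 0.1307
bezel_front side [243.  294.2] 0.97 [0.5107 0.2463 0.1   ]
bezel_front side [187.9 221. ] 0.4 [ 0.7618 -0.1094  0.1   ]
bezel_front top [228.5 234.1] 0.75 [0.5086 0.2555 0.1   ]
bezel_front top [141.9 380.1] 0.68 [ 0.7777 -0.1924  0.1   ]
   tri [0.509  0.2551 0.104 ] 0.002
tray_seat side [244.  277.6] 0.9 [0.5484 0.2392 0.092 ]
tray_seat side [189.4 207.4] 0.49 [ 0.8053 -0.1137  0.092 ]
tray_seat side [278.2 263.1] 0.32 [0.5573 0.3944 0.092 ]
tray_seat top [214.9 235.6] 0.63 [0.5513 0.2524 0.092 ]
tray_seat top [132.8 375.2] 0.49 [ 0.8103 -0.1802  0.092 ]
   tri [0.5485 0.2517 0.0982] 0.0033
slide_tray side [249.3 272.2] 0.92 [0.5568 0.2674 0.092 ]
slide_tray top [215.2 229.1] 0.85 [0.5505 0.272  0.092 ]
   tri [0.5532 0.272  0.0938] 0.006
start_button_top side [221.2 249.1] 0.39 [0.6112 0.2423 0.145 ]
start_button_top top [18
[... 490 characters left out ...]
 [0.5133 0.3374 0.    ]
oil_bottle top [237.1 208.3] 0.63 [0.4964 0.3469 0.    ]
   tri [0.5042 0.3464 0.0048] 0.0166
marker side [305.2 317. ] 0.65 [0.4536 0.3327 0.    ]
marker side [240.7 292.7] 0.29 [0.5334 0.0207 0.    ]
marker top [249.4 208.7] 0.53 [0.4572 0.3446 0.    ]
marker top [246.6 188.9] 0.32 [0.4664 0.4075 0.    ]
   tri [0.4549 0.3436 0.0072] 0.003
stain_bottle_red side [323.3 194. ] 0.72 [0.6905 0.4283 0.    ]
stain_bottle_red top [177.2 180.9] 0.66 [0.6938 0.441  0.    ]
   tri [0.6892 0.4388 0.0081] 0.0048
stain_bottle_blue side [326.4 227. ] 0.74 [0.6238 0.4296 0.    ]
stain_bottle_blue top [198.2 185.4] 0.55 [0.6236 0.424  0.    ]
   tri [ 0.6248  0.4248 -0.0036] 0.0007
```

View pics/topcrop0.png

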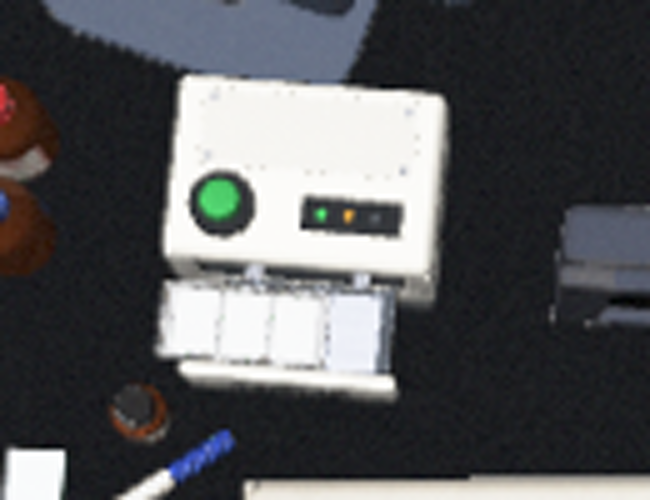

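View pics/sidecrop0.png

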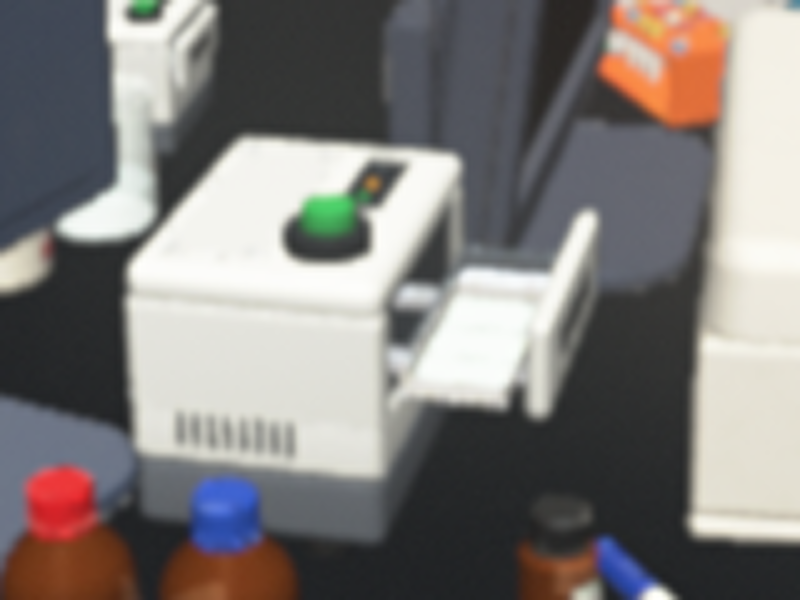

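The top crop shows the housing's top corners, a button at full-frame pixel (224,190), and the tray overhanging the bezel on the left. The side crop confirms the green button on the near (left) side, the bezel drawn out, and a gap to the printer. I'll fit the yaw from the edges.

```bash
python3 - <<'E'
from h import *
C={n:cam(n) for n in("side","top")}
def T(x,y,z): return atz(C["top"],[150+y/5,180+x/5],z)
def S(x,y,z): return atz(C["side"],[180+y/5,180+x/5],z)
for nm,a in dict(RL=(185,76,.14),RR=(445,95,.14),FL=(165,255,.14),FR=(430,273,.14),bezL=(180,363,.122),bezR=(396,381,.122),bezLf=(180,378,.122),bezRf=(396,396,.122),trayLb=(160,285,.102),trayLf=(157,355,.102),btn=(219,199,.15),btnc=(221,204,.142)).items(): print("top",nm,T(*a).round(4))
for nm,a in dict(FL=(385,300,.14),RL=(130,280,.14),FR=(460,155,.14),bezLft=(545,320,.122),bezRft=(597,212,.122),trayLf=(505,405,.092),trayLb=(400,395,.1),btn=(330,212,.15)).items(): print("side",nm,S(*a).round(4))
for a,b in [((219,199),(328,208)),]:
    print(tri(C["side"],[180+b[1]/5,180+b[0]/5],C["top"],[150+a[1]/5,180+a[0]/5]))
for n in C:
    r=robot.masks_of(n,"start_button_top")
    for k in r: print(n,k["centre"],k["confidence"],k["region"].sum())
E
```

```text
top RL [0.6931 0.3051 0.14  ]
top RR [0.6809 0.1505 0.14  ]
top FL [0.5842 0.3146 0.14  ]
top FR [0.5729 0.1593 0.14  ]
top bezL [0.523  0.3069 0.122 ]
top bezR [0.5118 0.1797 0.122 ]
top bezLf [0.5141 0.3067 0.122 ]
top bezRf [0.5028 0.1796 0.122 ]
top trayLb [0.5739 0.3226 0.102 ]
top trayLf [0.5312 0.3234 0.102 ]
top btn [0.6155 0.2824 0.15  ]
top btnc [0.6144 0.2821 0.142 ]
side FL [0.5798 0.3262 0.14  ]
side RL [0.6875 0.3205 0.14  ]
side FR [0.5713 0.1619 0.14  ]
side bezLft [0.5172 0.299  0.122 ]
side bezRft [0.5048 0.1802 0.122 ]
side trayLf [0.5314 0.3194 0.092 ]
side trayLb [0.5733 0.3314 0.1   ]
side btn [0.6144 0.2617 0.15  ]
(array([0.61218196, 0.28105543, 0.16018563]), np.float64(0.0017097774820910648))
top [242.0, 189.3] 0.26 90
```

```bash
cat >> h.py <<'E'
def go(x,y,z,yaw_y=None):
    s=robot.state(); q=s["ee_rot"]; R=Ro.from_quat([q[1],q[2],q[3],q[0]]).as_matrix()
    d=R.T@(np.array([x,y,z])-s["tcp_pos"])
    print("t",round(s["clock"],2),"tcp",s["tcp_pos"].round(4),"F",s["wrist_force"].round(1),"g",round(s["gripper_width"],2))
    print("shift units",(d*10).round(3))
    a=np.arctan2(.9966,.082)
    yd=np.array([np.cos(a),np.sin(a),0]); xd=np.cross(yd,[0,0,-1]); Rt=np.c_[xd,yd,[0,0,-1]]
    print("turn units",(Ro.from_matrix(R.T@Rt).as_rotvec()/np.pi).round(4))
E
python3 -m inch '[[0,0,0,-0.4,-0.09,0.05,1],[0,0,0,-0.8,-0.18,0.05,1],[0,0,0,-1,-0.2,0.1,1],[0,0,0,-1,-0.2,0.1,1]]' 30
python3 -m inch '[[0,0,0,-0.4,-0.05,0.05,1],[0,0,0,-0.8,-0.15,0.1,1],[0,0,0,-1,-0.2,0.1,1],[0,0,0,-1,-0.2,0.1,1]]'
python3 -c "
from h import *;go(.5553,.358,.2)"
```

```text
clock: 1.9
tcp_pos: [0.357, 0.4985, 0.2209]
ee_rot: [-0.0, 0.226, 0.974, -0.0]
wrist_force: [-0.6, -1.3, 0.2]
gripper_width: 0.332
clock: 2.3
tcp_pos: [0.4375, 0.4372, 0.2112]
ee_rot: [0.0, 0.226, 0.974, -0.0]
wrist_force: [-0.1, -0.0, 0.1]
gripper_width: 0.003
t 2.3 tcp [0.4375 0.4372 0.2112] F [-0.1 -0.   0.1] g 0.0
shift units [-1.407 -0.192  0.112]
turn units [-0.      0.     -0.1191]
```

```bash

python3 -m inch '[[0,0,0,-0.35,-0.05,0.03,1],[0,0,0,-0.7,-0.1,0.1,1],[0,0,0,-0.7,-0.1,0.1,1]]'
python3 -m inch '[[0,0,-0.04,-0.35,-0.05,0,1],[0,0,-0.08,-0.7,-0.1,0,1],[0,0,-0.119,-0.7,-0.1,0,1],[0,0,-0.119,-0.7,-0.1,0,1]]'
python3 - <<'E'
from h import *
go(.5553,.358,.09)
for n in("side","top"):
    c=cam(n);f=c["frame"]
    s=robot.state();print(n,proj(c,s["tcp_pos"]))
    cr=f[150:250,180:310] if n=="top" else f[150:300,180:340]
    cv2.imwrite(f"pics/{n}1.png",cv2.resize(cr,None,fx=4,fy=4,interpolation=cv2.INTER_CUBIC))
E
```

```text
clock: 2.6
tcp_pos: [0.4961, 0.3976, 0.2006]
ee_rot: [-0.0, 0.226, 0.974, -0.0]
wrist_force: [-0.8, 0.6, -0.4]
gripper_width: -0.001
clock: 3.0
tcp_pos: [0.5526, 0.3597, 0.2013]
ee_rot: [-0.0, 0.039, 0.999, 0.0]
wrist_force: [-0.8, 0.7, 0.6]
gripper_width: -0.002
t 3.0 tcp [0.5526 0.3597 0.2013] F [-0.8  0.7  0.6] g -0.0
shift units [-0.029 -0.015  1.113]
turn units [ 0.0001 -0.0001  0.0012]
side [218.82532635 267.94439202]
top [207.7593719  193.28392714]
```

View pics/side1.png

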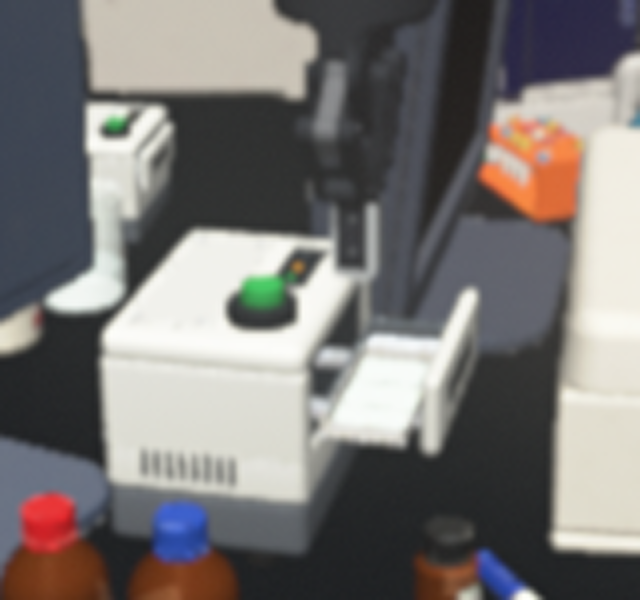

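View pics/top1.png

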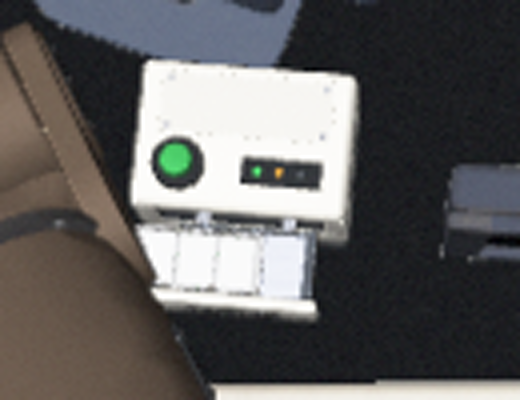

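The side view shows the closed fingertip at about (268,218), matching its projection. The tray is still overhanging on the left. Next I lower the tip beside the tray's left end.

```bash

python3 -m inch '[[0,0,0,-0.03,0,0.3,1],[0,0,0,-0.03,0,0.6,1],[0,0,0,-0.03,0,0.8,1],[0,0,0,-0.03,0,0.8,1]]'
python3 - <<'E'
from h import *
go(.5553,.358,.09)
for n in("side","top"):
    c=cam(n);f=c["frame"]
    s=robot.state();print(n,proj(c,s["tcp_pos"]))
    cr=f[150:250,180:310] if n=="top" else f[150:300,180:340]
    cv2.imwrite(f"pics/{n}2.png",cv2.resize(cr,None,fx=4,fy=4,interpolation=cv2.INTER_CUBIC))
E
```

```text
clock: 3.5
tcp_pos: [0.5542, 0.3591, 0.1188]
ee_rot: [-0.002, 0.041, 0.999, -0.001]
wrist_force: [-0.4, -0.8, 0.2]
gripper_width: -0.001
t 3.5 tcp [0.5542 0.3591 0.1188] F [-0.4 -0.8  0.2] g -0.0
shift units [-0.013 -0.009  0.288]
turn units [-0.0007 -0.0013  0.0002]
side [256.59541695 266.74879498]
top [211.72492839 198.38502094]
```

View pics/side2.png

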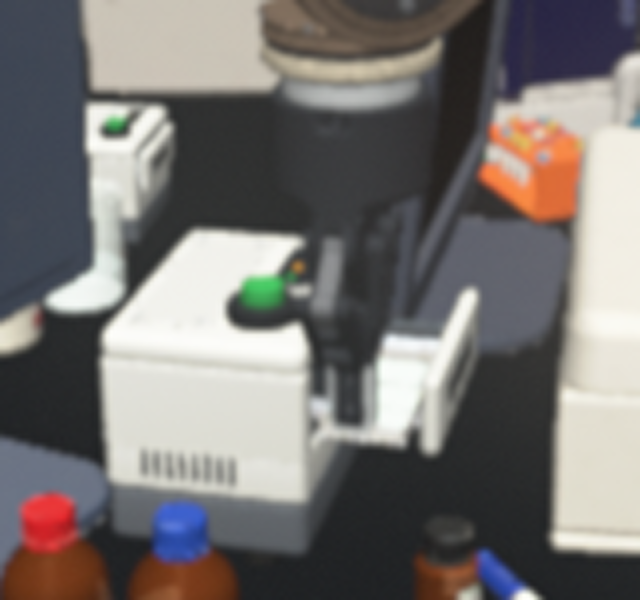

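The fingertip, at about (267,256), is just outside the tray end and centred between the bezel and housing. I lower it to 0.091 and begin pushing.

```bash

python3 -m inch '[[0,0,0,-0.01,0,0.15,1],[0,0,0,-0.01,0,0.28,1],[0,0,0,-0.01,0,0.28,1]]'
python3 -m inch '[[0,0,0,0,-0.1,0,1],[0,0,0,0,-0.2,0,1],[0,0,0,0,-0.25,0,1]]'
python3 -m inch '[[0,0,0,0,-0.04,0,1],[0,0,0,0,-0.08,0,1],[0,0,0,0,-0.12,0,1]]'
python3 - <<'E'
from h import *
go(.5508,.3043,.09)
for n in("side","top"):
    c=cam(n);f=c["frame"]
    s=robot.state();print(n,proj(c,s["tcp_pos"]))
    cr=f[150:250,180:310] if n=="top" else f[150:300,180:340]
    cv2.imwrite(f"pics/{n}3.png",cv2.resize(cr,None,fx=4,fy=4,interpolation=cv2.INTER_CUBIC))
E
```

```text
clock: 3.9
tcp_pos: [0.5565, 0.3581, 0.0914]
ee_rot: [-0.001, 0.04, 0.999, -0.001]
wrist_force: [-0.7, -0.5, 0.1]
gripper_width: 0.0
clock: 4.2
tcp_pos: [0.5554, 0.3323, 0.0938]
ee_rot: [0.0, 0.04, 0.999, 0.0]
wrist_force: [-0.1, 0.8, -0.1]
gripper_width: 0.002
clock: 4.5
tcp_pos: [0.5545, 0.3216, 0.0937]
ee_rot: [0.0, 0.04, 0.999, 0.0]
wrist_force: [0.3, 2.6, 1.0]
gripper_width: 0.002
t 4.5 tcp [0.5545 0.3216 0.0937] F [0.3 2.6 1. ] g 0.0
shift units [ 0.023 -0.175  0.037]
turn units [0.0002 0.0003 0.0007]
side [260.01417039 269.83392792]
top [213.87161639 212.68460074]
```

View pics/side3.png

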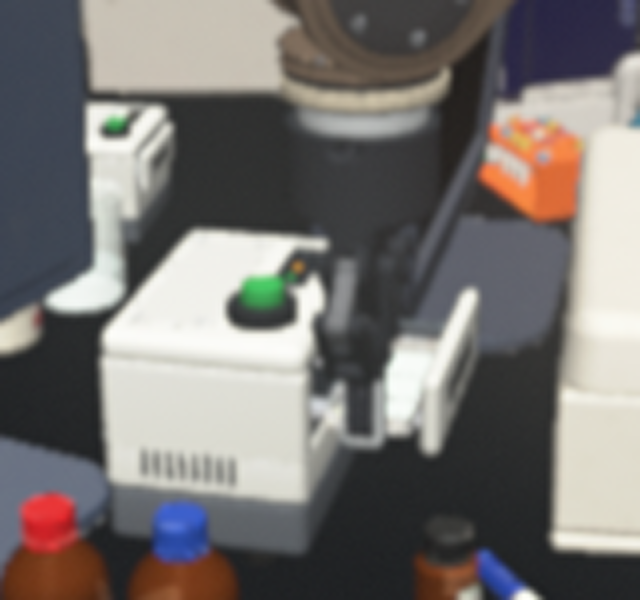

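View pics/top3.png

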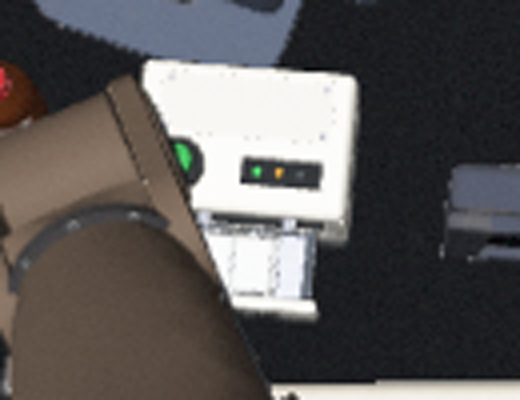

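The tray is moving with the fingertip, at 2.6 N of push. In the top view its right end at about (257,223) is approaching the stop. I'll continue in small steps and watch the force.

```bash

python3 -m inch '[[0,0,0,0,-0.03,0.01,1],[0,0,0,0,-0.06,0.02,1],[0,0,0,0,-0.09,0.02,1],[0,0,0,0,-0.11,0.02,1]]'
python3 -m inch '[[0,0,0,0,-0.01,0,1],[0,0,0,0,-0.02,0,1],[0,0,0,0,-0.03,0,1]]'
```

```text
clock: 5.0
tcp_pos: [0.5545, 0.312, 0.0927]
ee_rot: [0.002, 0.04, 0.999, 0.002]
wrist_force: [0.9, 11.4, 11.6]
gripper_width: 0.001
clock: 5.3
tcp_pos: [0.5545, 0.3094, 0.0931]
ee_rot: [0.002, 0.04, 0.999, 0.002]
wrist_force: [1.6, 10.5, 11.8]
gripper_width: 0.002
```

The 11.6 N upward force is unexpected, so I look before doing anything more.

```bash

python3 - <<'E'
from h import *
go(.5508,.3043,.09)
print(robot.state()["ft_torque"])
for n in("side","top"):
    c=cam(n);f=c["frame"]
    cr=f[150:250,180:310] if n=="top" else f[190:290,220:340]
    cv2.imwrite(f"pics/{n}4.png",cv2.resize(cr,None,fx=6,fy=6,interpolation=cv2.INTER_CUBIC))
E
```

```text
t 5.3 tcp [0.5545 0.3094 0.0931] F [ 1.6 10.5 11.8] g 0.0
shift units [ 0.033 -0.053  0.03 ]
turn units [0.0012 0.0014 0.0008]
[ 1.56284708 -0.16675378  0.03361829]
```

View pics/side4.png

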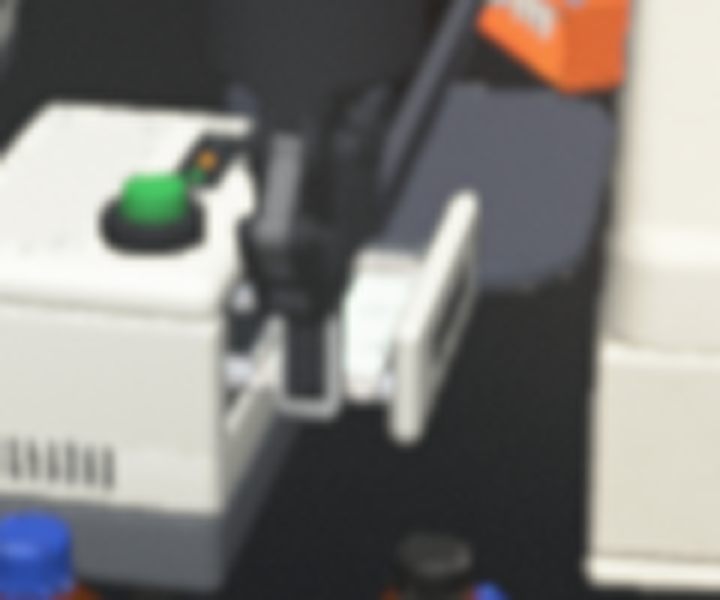

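View pics/top4.png

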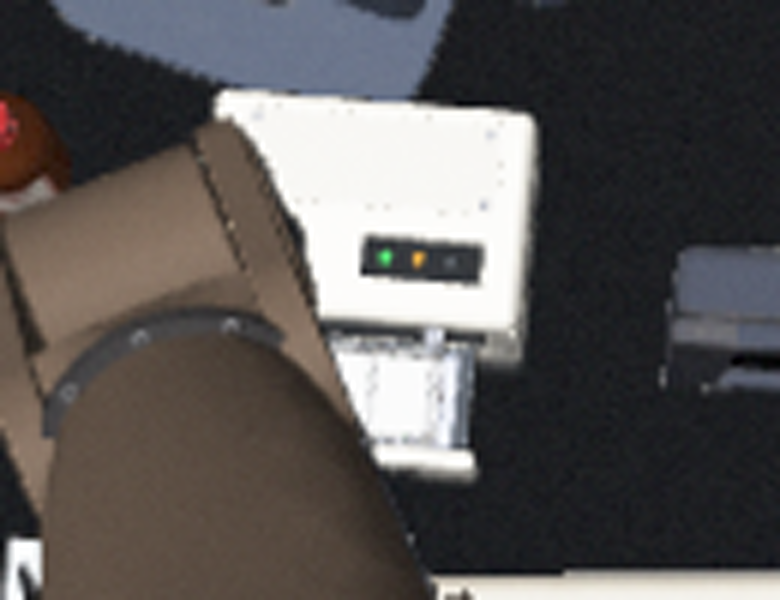

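The button is untouched. The tip may be bearing down on the tray end, so I back off and inspect.

```bash

python3 -m inch '[[0,0,0,0,0.03,0,1],[0,0,0,0,0.15,0,1],[0,0,0,0,0.3,0,1],[0,0,0,0,0.4,-0.2,1],[0,0,0,0,0.4,-0.5,1]]'
python3 -m inch '[[0,0,0,0,0.3,-0.4,1],[0,0,0,0,0.6,-0.6,1],[0,0,0,0,0.6,-0.6,1]]'
python3 - <<'E'
from h import *
go(.5508,.3043,.09)
for n in("side","top"):
    c=cam(n);f=c["frame"]
    cr=f[180:240,200:280] if n=="top" else f[200:280,220:320]
    cv2.imwrite(f"pics/{n}5.png",cv2.resize(cr,None,fx=8,fy=8,interpolation=cv2.INTER_CUBIC))
    print(n,[(k["centre"],k["confidence"],atz(c,k["centre"],.092)) for k in robot.place_of(n,"slide_tray")])
E
```

```text
clock: 5.9
tcp_pos: [0.5555, 0.3492, 0.1398]
ee_rot: [-0.002, 0.039, 0.999, -0.001]
wrist_force: [0.2, -0.9, 0.3]
gripper_width: -0.001
clock: 6.2
tcp_pos: [0.5615, 0.4117, 0.2044]
ee_rot: [0.002, 0.039, 0.999, 0.002]
wrist_force: [-0.2, -0.4, -0.2]
gripper_width: -0.004
t 6.2 tcp [0.5615 0.4117 0.2044] F [-0.2 -0.4 -0.2] g -0.0
shift units [ 0.029 -1.083  1.14 ]
turn units [0.0012 0.0014 0.0015]
side [([244.9, 272.5], 0.69, array([0.55904385, 0.2452897 , 0.092     ])), ([327.4, 307.6], 0.27, array([0.46273975, 0.54182281, 0.092     ]))]
top [([215.5, 235.5], 0.55, array([0.5494624 , 0.25264268, 0.092     ]))]
```

View pics/side5.png

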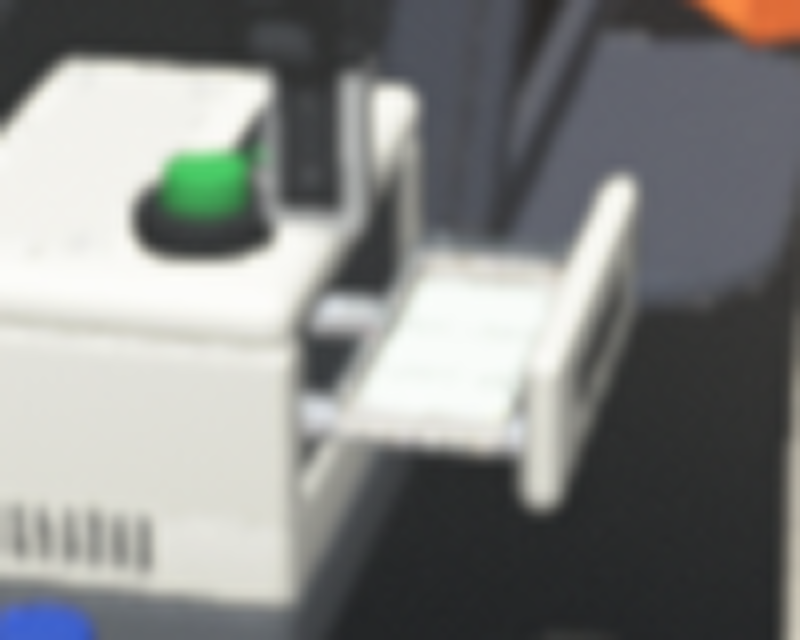

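View pics/top5.png

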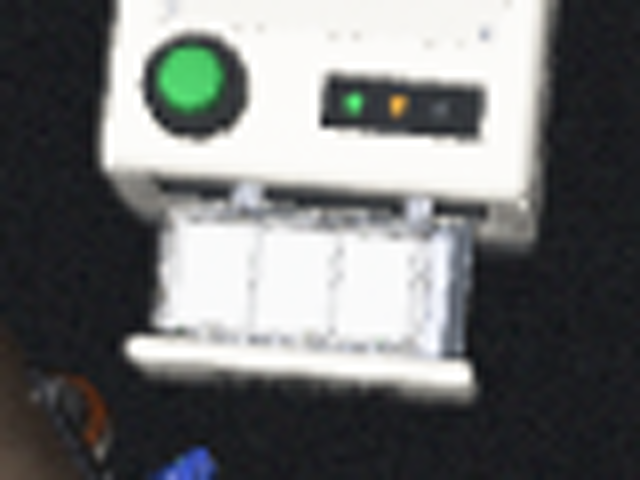

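The tray lies flat, with its left end at about (220,209) in the full top frame and roughly 5 mm left to the stop. The earlier force fits the pad sticking to the tray while I commanded it slightly down. I'll approach again, settle the height first, then push purely along the guides.

```bash

python3 -m inch '[[0,0,0,0,-0.35,0.2,1],[0,0,0,0,-0.62,0.5,1],[0,0,0,0,-0.62,0.8,1],[0,0,0,0,-0.62,1.0,1],[0,0,0,0,-0.62,1.0,1]]'
python3 -c "
from h import *;go(.555,.328,.092)"
```

```text
clock: 6.9
tcp_pos: [0.5549, 0.3439, 0.0978]
ee_rot: [-0.003, 0.041, 0.999, -0.002]
wrist_force: [-0.1, -0.5, 0.0]
gripper_width: 0.002
t 6.9 tcp [0.5549 0.3439 0.0978] F [-0.1 -0.5  0. ] g 0.0
shift units [-0.015 -0.158  0.059]
turn units [-0.0011 -0.0018  0.0003]
```

```bash

python3 -m inch '[[0,0,0,0,-0.08,0.05,1],[0,0,0,0,-0.15,0.05,1],[0,0,0,0,-0.15,0.05,1],[0,0,0,0,-0.15,0.05,1],[0,0,0,0,-0.15,0.05,1]]'
python3 -c "
from h import *;go(.555,.310,.092)"
```

```text
clock: 7.4
tcp_pos: [0.5552, 0.3307, 0.097]
ee_rot: [0.0, 0.04, 0.999, 0.0]
wrist_force: [0.2, -0.6, 0.4]
gripper_width: 0.003
t 7.4 tcp [0.5552 0.3307 0.097 ] F [ 0.2 -0.6  0.4] g 0.0
shift units [-0.014 -0.207  0.05 ]
turn units [0.0002 0.0003 0.0007]
```

```bash

python3 -m inch '[[0,0,0,0,0,0.05,1],[0,0,0,0,-0.06,0.05,1],[0,0,0,0,-0.12,0.05,1],[0,0,0,0,-0.18,0.05,1],[0,0,0,0,-0.2,0.05,1]]'
python3 -m inch '[[0,0,0,0,-0.01,0,1],[0,0,0,0,-0.02,0,1],[0,0,0,0,-0.02,0,1]]'
```

```text
clock: 7.9
tcp_pos: [0.5535, 0.3099, 0.0914]
ee_rot: [0.0, 0.04, 0.999, 0.0]
wrist_force: [-0.5, 1.9, -0.7]
gripper_width: -0.004
clock: 8.2
tcp_pos: [0.5533, 0.3087, 0.0914]
ee_rot: [0.0, 0.04, 0.999, 0.0]
wrist_force: [0.9, 0.8, -1.2]
gripper_width: -0.001
```

Contact is clean now. I continue 1 mm per row.

```bash

python3 -m inch '[[0,0,0,0,-0.01,0,1],[0,0,0,0,-0.02,0,1],[0,0,0,0,-0.03,0,1]]'
python3 -m inch '[[0,0,0,0,-0.01,0,1],[0,0,0,0,-0.02,0,1]]'
python3 -m inch '[[0,0,0,0,-0.01,0,1],[0,0,0,0,-0.015,0,1]]'
```

```text
clock: 8.5
tcp_pos: [0.553, 0.3057, 0.0914]
ee_rot: [0.0, 0.04, 0.999, 0.0]
wrist_force: [-0.2, 2.2, 0.4]
gripper_width: 0.001
clock: 8.7
tcp_pos: [0.5529, 0.3036, 0.0914]
ee_rot: [0.0, 0.04, 0.999, 0.0]
wrist_force: [0.1, 3.0, 0.3]
gripper_width: 0.008
clock: 8.9
tcp_pos: [0.5529, 0.3026, 0.0914]
ee_rot: [0.0, 0.04, 0.999, 0.001]
wrist_force: [1.2, 7.9, -0.5]
gripper_width: 0.0
```

```bash

python3 -m inch '[[0,0,0,0,-0.01,0,1],[0,0,0,0,-0.01,0,1]]'
python3 -m inch '[[0,0,0,0,0.05,0,1],[0,0,0,0,0.3,0,1],[0,0,0,0,0.6,-0.1,1],[0,0,0,0,0.7,-0.5,1],[0,0,0,0,0.7,-0.9,1]]'
python3 - <<'E'
from h import *
go(.5508,.3043,.09)
for n in("side","top"):
    c=cam(n);f=c["frame"]
    cr=f[180:240,200:280] if n=="top" else f[200:280,220:320]
    cv2.imwrite(f"pics/{n}6.png",cv2.resize(cr,None,fx=8,fy=8,interpolation=cv2.INTER_CUBIC))
    print(n,[(k["centre"],k["confidence"],atz(c,k["centre"],.092)) for k in robot.place_of(n,"slide_tray")])
    cv2.imwrite(f"pics/{n}6f.png",f)
E
```

```text
clock: 9.1
tcp_pos: [0.5529, 0.3024, 0.0915]
ee_rot: [0.001, 0.04, 0.999, 0.001]
wrist_force: [1.1, 11.9, -1.0]
gripper_width: -0.001
clock: 9.6
tcp_pos: [0.5576, 0.3719, 0.1813]
ee_rot: [-0.001, 0.039, 0.999, -0.001]
wrist_force: [-0.1, 0.6, 0.5]
gripper_width: -0.005
t 9.6 tcp [0.5576 0.3719 0.1813] F [-0.1  0.6  0.5] g -0.01
shift units [ 0.013 -0.678  0.914]
turn units [-0.0005 -0.0007  0.0012]
side [([244.8, 277.9], 0.83, array([0.54721069, 0.24326111, 0.092     ]))]
top [([220.0, 240.5], 0.92, array([0.53561633, 0.23739196, 0.092     ]))]
```

View pics/side6.png

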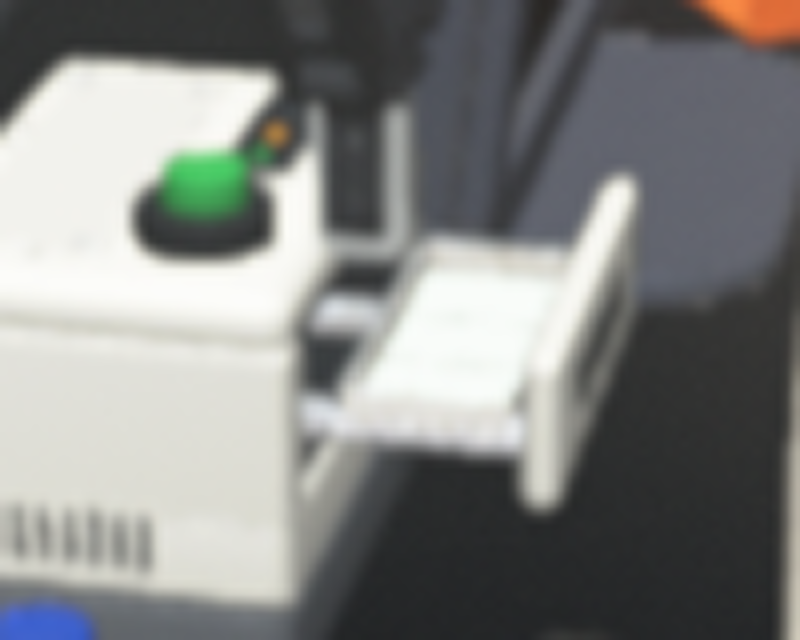

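View pics/top6.png

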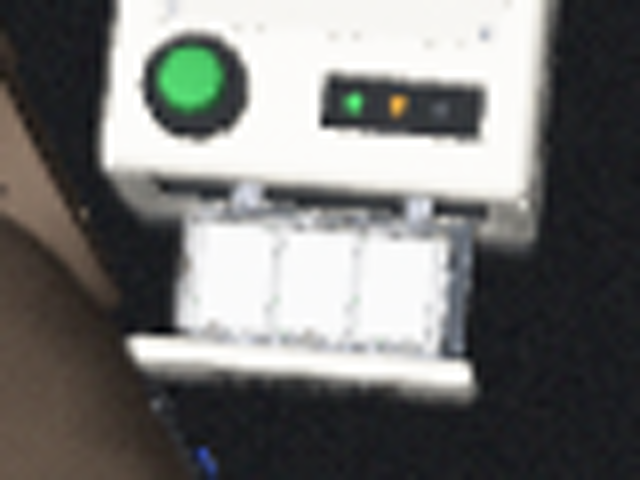

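View pics/top6f.png

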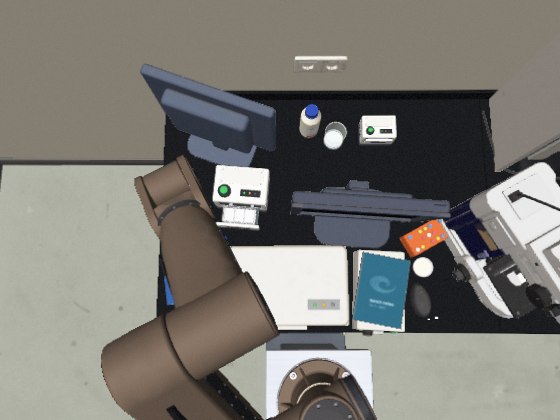

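In the top view the tray now spans (223–256) with its right end flush against the dark stop at (257,215), and the bed's left end shows in the side view. The force jump to about 12 N with no motion confirms it is seated. Next is the carriage, so I measure the printer gap.

```bash

python3 - <<'E'
from h import *
f=cv2.imread("pics/top6f.png");c=cam("top")
print(f[236:256,275].sum(1)//3, f[236:256,300].sum(1)//3)
for r,cc in((246,260),(247,345)): print(atz(c,[r,cc],.146))
cv2.imwrite("pics/top7.png",cv2.resize(f[200:275,200:300],None,fx=8,fy=8,interpolation=cv2.INTER_CUBIC))
g=cam("side")["frame"];cv2.imwrite("pics/side7.png",cv2.resize(g[200:290,270:370],None,fx=6,fy=6,interpolation=cv2.INTER_CUBIC))
go(.483,.241,.1)
E
```

```text
[ 25  31  28  28  32  28  32  26  29 131 176 210 229 237 238 238 240 240
 239 239] [ 30  28  28  30  31  27  28  29  31 133 182 217 233 237 239 239 239 239
 240 239]
[0.45055845 0.17609184 0.146     ]
[ 0.44673766 -0.06761991  0.146     ]
t 9.9 tcp [0.5578 0.3704 0.1801] F [-1.  -0.1  0.5] g 0.0
shift units [ 0.64  -1.348  0.804]
turn units [-0.0004 -0.0005  0.0006]
```

View pics/top7.png

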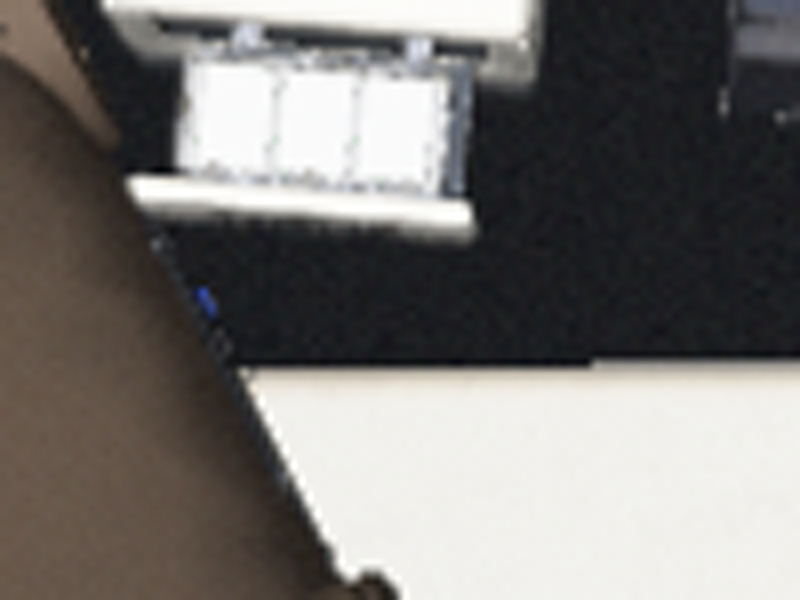

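The gap in front of the bezel runs from x≈0.452 (printer) to 0.508 (bezel), so I aim the finger centre at 0.480. I go up, across and then down.

```bash

python3 -m inch '[[0,0,0,0,0,-0.3,1],[0,0,0,0.2,-0.3,-0.4,1],[0,0,0,0.4,-0.65,-0.4,1],[0,0,0,0.6,-1,-0.4,1],[0,0,0,0.67,-1,-0.4,1]]'
python3 -m inch '[[0,0,0,0,-0.2,0,1],[0,0,0,0,-0.33,0,1],[0,0,0,0,-0.33,0,1]]'
python3 - <<'E'
from h import *
go(.480,.243,.1)
for n in("side","top"):
    c=cam(n);f=c["frame"]
    print(n,proj(c,robot.state()["tcp_pos"]))
    if n=="side": cv2.imwrite("pics/side8.png",cv2.resize(f[160:290,220:370],None,fx=5,fy=5,interpolation=cv2.INTER_CUBIC))
E
```

```text
clock: 10.4
tcp_pos: [0.4812, 0.2734, 0.2203]
ee_rot: [-0.002, 0.041, 0.999, -0.001]
wrist_force: [0.3, 1.0, -0.8]
gripper_width: -0.001
clock: 10.7
tcp_pos: [0.4809, 0.2427, 0.2207]
ee_rot: [-0.001, 0.041, 0.999, -0.0]
wrist_force: [0.2, 0.5, -0.9]
gripper_width: 0.001
t 10.7 tcp [0.4809 0.2427 0.2207] F [ 0.2  0.5 -0.9] g 0.0
shift units [0.008 0.003 1.207]
turn units [-0.0002 -0.0004  0.0002]
side [191.09636022 309.17320888]
top [231.7745878  234.02228051]
```

View pics/side8.png

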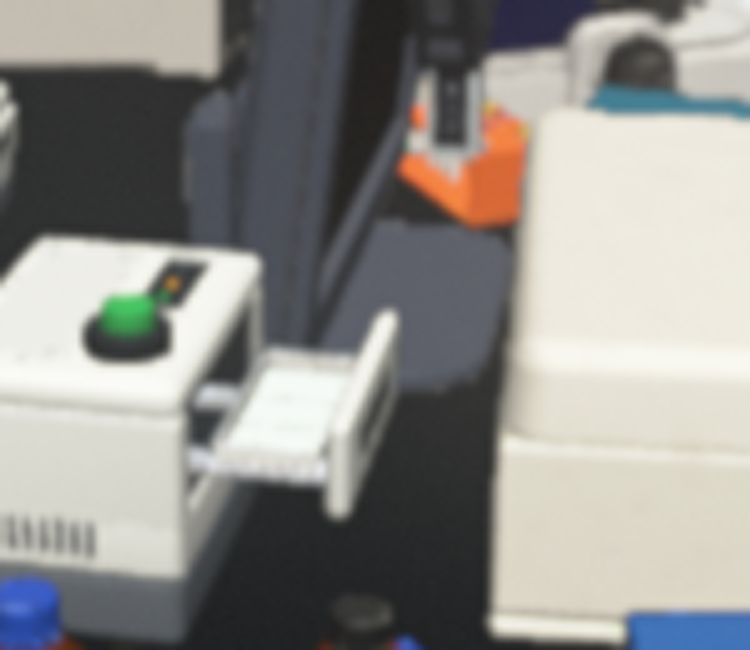

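The finger hangs over the gap, with its tip at about (309,191). I lower it straight down.

```bash

python3 -m inch '[[0,0,0,0,0,0.3,1],[0,0,0,0,0,0.6,1],[0,0,0,0,0,0.8,1],[0,0,0,0,0,0.8,1]]'
python3 -m inch '[[0,0,0,0,0,0.2,1],[0,0,0,0,0,0.4,1],[0,0,0,0,0,0.4,1],[0,0,0,0,0,0.4,1]]'
python3 - <<'E'
from h import *
go(.480,.243,.1)
c=cam("side");f=c["frame"]
cv2.imwrite("pics/side9.png",cv2.resize(f[160:290,220:370],None,fx=5,fy=5,interpolation=cv2.INTER_CUBIC))
E
```

```text
clock: 11.2
tcp_pos: [0.48, 0.244, 0.1388]
ee_rot: [-0.002, 0.04, 0.999, -0.001]
wrist_force: [0.8, 0.1, 0.2]
gripper_width: -0.0
clock: 11.6
tcp_pos: [0.4813, 0.2442, 0.1022]
ee_rot: [0.0, 0.04, 0.999, 0.0]
wrist_force: [-0.7, 0.3, 0.4]
gripper_width: -0.003
t 11.6 tcp [0.4813 0.2442 0.1022] F [-0.7  0.3  0.4] g -0.0
shift units [ 0.012 -0.013  0.022]
turn units [0.0001 0.0001 0.0008]
```

View pics/side9.png

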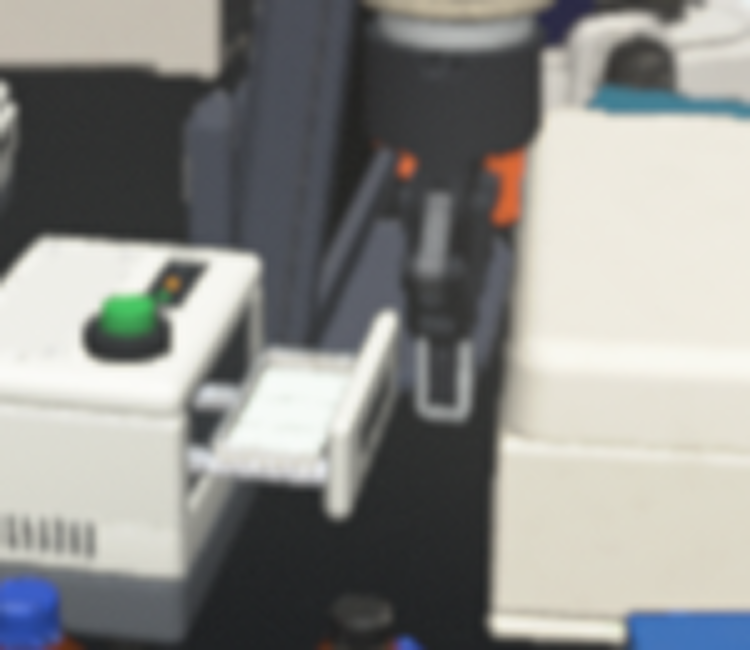

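The finger stands clear in the gap between bezel and printer. I push along scanner +x.

```bash

python3 -m inch '[[0,0,0,-0.08,0,0,1],[0,0,0,-0.14,0,0,1],[0,0,0,-0.2,0,0,1],[0,0,0,-0.25,0,0,1]]'
python3 -m inch '[[0,0,0,-0.06,0,0,1],[0,0,0,-0.12,0,0,1],[0,0,0,-0.18,0,0,1],[0,0,0,-0.24,0,0,1],[0,0,0,-0.3,0,0,1]]'
python3 -c "
from h import *;go(.556,.237,.1)"
```

```text
clock: 12.05
tcp_pos: [0.5062, 0.2416, 0.1016]
ee_rot: [-0.0, 0.04, 0.999, 0.0]
wrist_force: [-4.1, -0.4, 1.8]
gripper_width: 0.001
clock: 12.55
tcp_pos: [0.5361, 0.2392, 0.1012]
ee_rot: [-0.0, 0.04, 0.999, -0.0]
wrist_force: [-2.4, -1.1, 1.7]
gripper_width: -0.002
t 12.55 tcp [0.5361 0.2392 0.1012] F [-2.4 -1.1  1.7] g -0.0
shift units [-0.2   -0.006  0.012]
turn units [-0.     -0.0001  0.0007]
```

```bash

python3 -m inch '[[0,0,0,-0.04,0,0,1],[0,0,0,-0.08,0,0,1],[0,0,0,-0.12,0,0,1],[0,0,0,-0.15,0,0,1]]'
python3 -m inch '[[0,0,0,-0.015,0,0,1],[0,0,0,-0.03,0,0,1]]'
python3 -m inch '[[0,0,0,-0.015,0,0,1],[0,0,0,-0.03,0,0,1]]'
```

```text
clock: 12.95
tcp_pos: [0.5509, 0.238, 0.1012]
ee_rot: [-0.0, 0.04, 0.999, -0.0]
wrist_force: [-2.7, -2.3, 1.1]
gripper_width: -0.001
clock: 13.15
tcp_pos: [0.5536, 0.2378, 0.1012]
ee_rot: [-0.0, 0.04, 0.999, -0.0]
wrist_force: [-2.9, -2.0, 0.1]
gripper_width: -0.004
clock: 13.35
tcp_pos: [0.5566, 0.2376, 0.1012]
ee_rot: [-0.0, 0.04, 0.999, -0.0]
wrist_force: [-2.9, -1.4, -0.4]
gripper_width: 0.004
```

```bash

python3 -m inch '[[0,0,0,-0.015,0,0,1],[0,0,0,-0.03,0,0,1]]'
python3 -m inch '[[0,0,0,-0.015,0,0,1],[0,0,0,-0.02,0,0,1]]'
python3 -m inch '[[0,0,0,-0.01,0,0,1],[0,0,0,-0.015,0,0,1]]'
```

```text
clock: 13.55
tcp_pos: [0.5588, 0.2374, 0.1012]
ee_rot: [-0.001, 0.04, 0.999, -0.0]
wrist_force: [-12.4, -0.4, 5.8]
gripper_width: -0.001
clock: 13.75
tcp_pos: [0.5588, 0.2374, 0.1013]
ee_rot: [-0.003, 0.04, 0.999, -0.0]
wrist_force: [-19.7, 0.6, 10.9]
gripper_width: -0.0
clock: 13.95
tcp_pos: [0.5589, 0.2374, 0.1012]
ee_rot: [-0.005, 0.04, 0.999, -0.001]
wrist_force: [-27.2, 1.0, 15.2]
gripper_width: -0.005
```

It stopped rigidly at x=0.5588, where the home position was expected. I back away, rise and look.

```bash

python3 -m inch '[[0,0,0,0.1,0,0,1],[0,0,0,0.3,0,0,1],[0,0,0,0.4,0,-0.3,1],[0,0,0,0.4,0,-0.7,1],[0,0,0,0.4,0,-1,1]]'
python3 -m inch '[[0,0,0,0.3,0,-0.2,1],[0,0,0,0.5,0.3,-0.2,1],[0,0,0,0.5,0.3,-0.2,1]]'
python3 - <<'E'
from h import *
go(.55,.237,.1)
for n in("side","top"):
    c=cam(n);f=c["frame"]
    cr=f[160:250,190:290] if n=="top" else f[190:290,200:320]
    cv2.imwrite(f"pics/{n}10.png",cv2.resize(cr,None,fx=6,fy=6,interpolation=cv2.INTER_CUBIC))
    for nm in("bezel_front","start_button_top"):
        print(n,nm,[(np.round(k["centre"],1),round(k["confidence"],2),atz(c,k["centre"],.1 if nm[0]=="b" else .158).round(4)) for k in robot.place_of(n,nm)])
E
```

```text
clock: 14.45
tcp_pos: [0.5238, 0.2408, 0.2037]
ee_rot: [0.001, 0.04, 0.999, 0.001]
wrist_force: [0.8, 0.2, -0.2]
gripper_width: -0.003
clock: 14.75
tcp_pos: [0.4748, 0.2765, 0.2227]
ee_rot: [0.002, 0.039, 0.999, 0.001]
wrist_force: [0.4, 0.1, -0.9]
gripper_width: 0.005
t 14.75 tcp [0.4748 0.2765 0.2227] F [ 0.4  0.1 -0.9] g 0.01
shift units [-0.777 -0.338  1.229]
turn units [0.0007 0.001  0.0013]
side bezel_front [(array([188.8, 221. ]), 0.57, array([ 0.7598, -0.1011,  0.1   ])), (array([239.6, 266.5]), 0.56, array([0.5738, 0.2364, 0.1   ]))]
side start_button_top [(array([222.7, 243.2]), 0.64, array([0.6162, 0.2829, 0.158 ])), (array([305. , 290.5]), 0.37, array([0.4872, 0.5822, 0.158 ]))]
top bezel_front [(array([140.1, 377.7]), 0.7, array([ 0.7836, -0.1853,  0.1   ])), (array([207.9, 236.8]), 0.63, array([0.5713, 0.2483, 0.1   ]))]
top start_button_top [(array([127.9, 367.4]), 0.35, array([ 0.8015, -0.1433,  0.158 ]))]
```

View pics/side10.png

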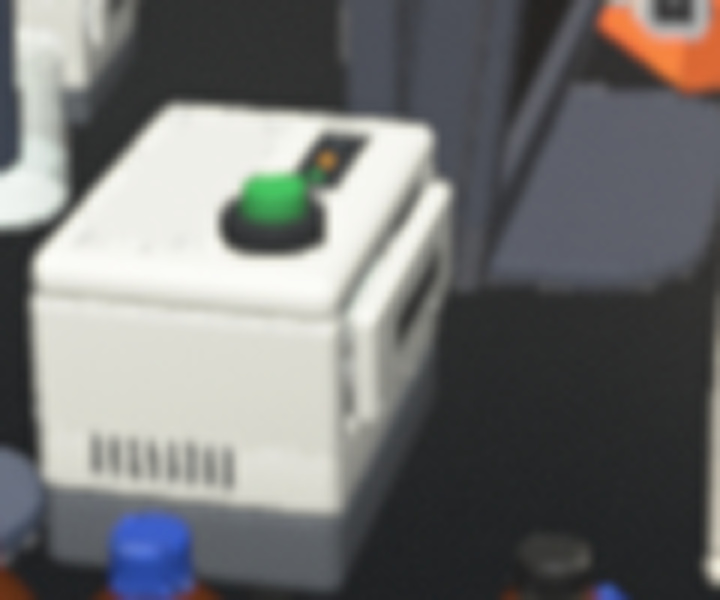

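View pics/top10.png

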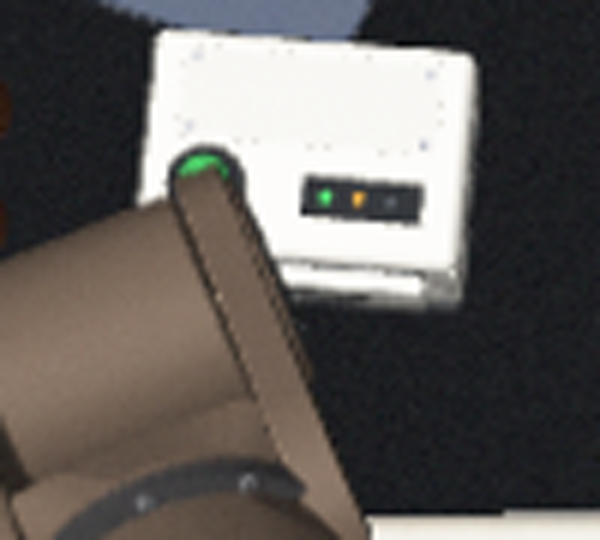

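The carriage is home: in the side view the bezel lies against the housing at (270,235), with the button up. Now over to the button at about (0.613, 0.2815).

```bash

python3 -m inch '[[0,0,0,-0.3,0.04,0,1],[0,0,0,-0.65,0.1,0,1],[0,0,0,-1,0.16,0,1],[0,0,0,-1,0.16,0,1]]'
python3 -m inch '[[0,0,0,-0.2,0,0,1],[0,0,0,-0.37,0,0,1],[0,0,0,-0.37,0,0.3,1],[0,0,0,-0.37,0,0.3,1]]'
python3 - <<'E'
from h import *
go(.613,.2815,.165)
c=cam("side");f=c["frame"]; print(proj(c,robot.state()["tcp_pos"]))
cv2.imwrite("pics/side11.png",cv2.resize(f[160:260,200:320],None,fx=6,fy=6,interpolation=cv2.INTER_CUBIC))
E
```

```text
clock: 15.45
tcp_pos: [0.5804, 0.2814, 0.2202]
ee_rot: [0.0, 0.041, 0.999, 0.0]
wrist_force: [-1.1, -0.8, 0.3]
gripper_width: 0.002
clock: 15.85
tcp_pos: [0.6125, 0.278, 0.1876]
ee_rot: [-0.003, 0.041, 0.999, -0.001]
wrist_force: [0.3, -0.1, -0.1]
gripper_width: -0.001
t 15.85 tcp [0.6125 0.278  0.1876] F [ 0.3 -0.1 -0.1] g -0.0
shift units [-0.004  0.035  0.226]
turn units [-0.0008 -0.0018  0.0003]
[208.01977135 244.80141779]
```

View pics/side11.png

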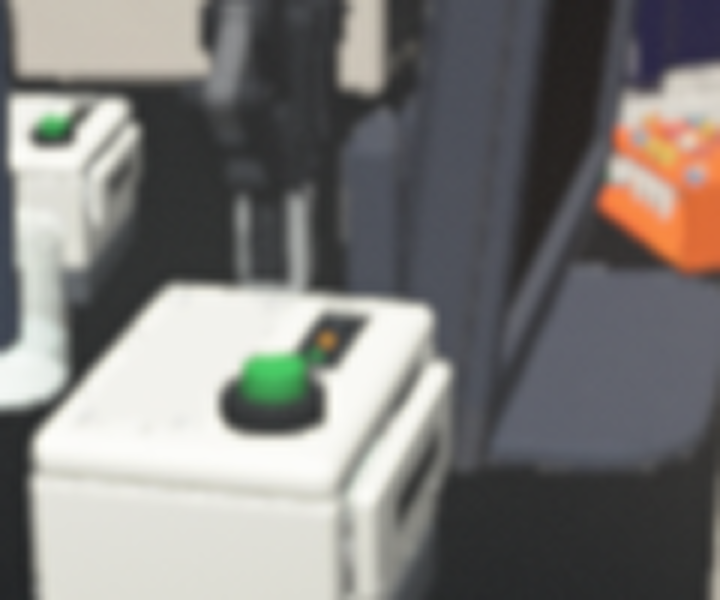

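The tip, at about (245,208), is above the button's top at about (246,220). I step down in small increments.

```bash

python3 -m inch '[[0,0,0,0,0.03,0.1,1],[0,0,0,0,0.03,0.18,1],[0,0,0,0,0.03,0.2,1],[0,0,0,0,0.03,0.2,1]]'
python3 -m inch '[[0,0,0,0,0,0.03,1],[0,0,0,0,0,0.06,1],[0,0,0,0,0,0.06,1]]'
python3 -c "
from h import *;go(.613,.2815,.155)"
```

```text
clock: 16.3
tcp_pos: [0.6137, 0.2823, 0.1712]
ee_rot: [-0.0, 0.04, 0.999, -0.0]
wrist_force: [0.1, -0.7, -0.5]
gripper_width: -0.002
clock: 16.6
tcp_pos: [0.6137, 0.2822, 0.165]
ee_rot: [-0.0, 0.04, 0.999, -0.0]
wrist_force: [0.7, -0.3, 0.9]
gripper_width: -0.001
t 16.6 tcp [0.6137 0.2822 0.165 ] F [ 0.7 -0.3  0.9] g -0.0
shift units [ 0.007 -0.007  0.1  ]
turn units [-0.     -0.0001  0.0007]
```

```bash

python3 -m inch '[[0,0,0,0,0,0.03,1],[0,0,0,0,0,0.04,1],[0,0,0,0,0,0.04,1]]'
python3 -m inch '[[0,0,0,0,0,0.02,1],[0,0,0,0,0,0.03,1],[0,0,0,0,0,0.03,1]]'
python3 -m inch '[[0,0,0,0,0,0.02,1],[0,0,0,0,0,0.03,1],[0,0,0,0,0,0.03,1]]'
```

```text
clock: 16.9
tcp_pos: [0.6139, 0.2822, 0.1614]
ee_rot: [0.0, 0.04, 0.999, 0.0]
wrist_force: [0.3, 0.4, 1.6]
gripper_width: -0.002
clock: 17.2
tcp_pos: [0.6139, 0.2823, 0.1584]
ee_rot: [0.0, 0.04, 0.999, 0.0]
wrist_force: [-0.4, 0.1, 3.1]
gripper_width: -0.002
clock: 17.5
tcp_pos: [0.614, 0.2823, 0.156]
ee_rot: [0.0, 0.04, 0.999, 0.0]
wrist_force: [-1.0, -1.3, 8.6]
gripper_width: -0.003
```

```bash

python3 -m inch '[[0,0,0,0,0,0.01,1],[0,0,0,0,0,0.02,1],[0,0,0,0,0,0.02,1]]'
python3 -c "
from h import *
c=cam('side');f=c['frame']
cv2.imwrite('pics/side12.png',cv2.resize(f[160:260,200:320],None,fx=6,fy=6,interpolation=cv2.INTER_CUBIC))"
```

```text
clock: 17.8
tcp_pos: [0.6141, 0.2823, 0.1558]
ee_rot: [0.001, 0.04, 0.999, 0.0]
wrist_force: [-6.8, -2.6, 21.0]
gripper_width: 0.002
```

View pics/side12.png

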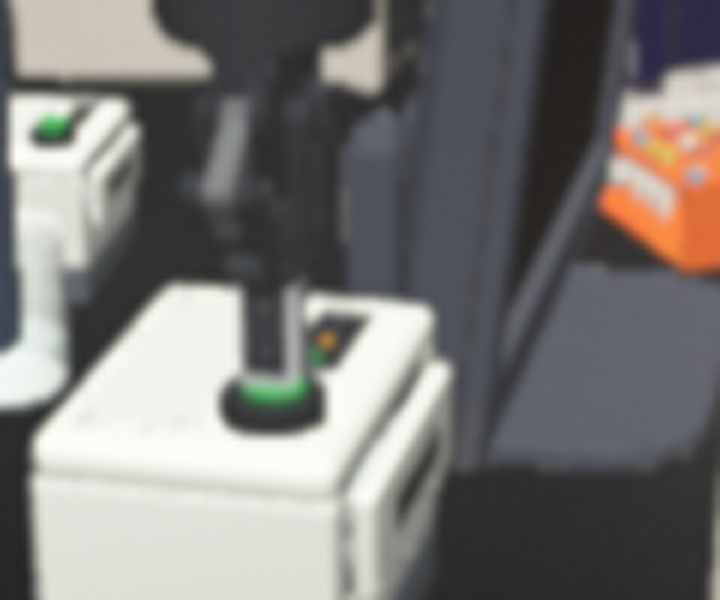

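The button is visibly depressed under the tip at about (245,225), and it has bottomed rigidly at 21 N. I release, retreat and check.

```bash

python3 -m inch '[[0,0,0,0,0,-0.1,1],[0,0,0,0,0,-0.4,1],[0,0,0,0,0,-0.8,1],[0,0,0,0,0,-1,1],[0,0,0,0,0,-1,1]]'
python3 -m inch '[[0,0,0,0.3,0.3,0,1],[0,0,0,0.6,0.7,0,1],[0,0,0,0.9,1,0,1],[0,0,0,1,1,0,1]]'
python3 -m inch '[[0,0,0,0,0.4,0,1],[0,0,0,0,0.8,0,1],[0,0,0,0,1,0,1],[0,0,0,0,1,0,1]]'
python3 - <<'E'
from h import *
go(.613,.2815,.155)
z={"start_button_top":.162,"bezel_front":.1}
for n in("side","top"):
    c=cam(n);f=c["frame"];cv2.imwrite(f"pics/{n}13.png",f)
    for nm in("bezel_front","start_button_top","slide_box","cover_glass_box","oil_bottle","marker","stain_bottle_red","stain_bottle_blue"):
        print(n,nm,[(np.round(k["centre"],1),round(k["confidence"],2),atz(c,k["centre"],z.get(nm,0)).round(3)) for k in robot.place_of(n,nm)][:2])
cv2.imwrite("pics/side13c.png",cv2.resize(cv2.imread("pics/side13.png")[190:290,200:320],None,fx=6,fy=6,interpolation=cv2.INTER_CUBIC))
E
```

```text
clock: 18.35
tcp_pos: [0.6146, 0.2825, 0.2563]
ee_rot: [0.002, 0.04, 0.999, 0.001]
wrist_force: [-0.2, 0.0, -0.4]
gripper_width: 0.001
clock: 18.75
tcp_pos: [0.5192, 0.3928, 0.2517]
ee_rot: [-0.001, 0.038, 0.999, -0.0]
wrist_force: [-0.8, -0.2, -0.2]
gripper_width: 0.001
clock: 19.15
tcp_pos: [0.5297, 0.4911, 0.2511]
ee_rot: [-0.001, 0.039, 0.999, -0.001]
wrist_force: [-1.2, -0.1, -0.6]
gripper_width: 0.0
t 19.15 tcp [0.5297 0.4911 0.2511] F [-1.2 -0.1 -0.6] g 0.0
shift units [-0.996 -2.023  0.962]
turn units [-0.0004 -0.0005  0.0013]
side bezel_front [(array([238.2, 267.7]), 0.65, array([0.572, 0.229, 0.1  ])), (array([188. , 220.9]), 0.6, array([ 0.762, -0.108,  0.1  ]))]
side start_button_top [(array([221.6, 248.2]), 0.66, array([0.605, 0.285, 0.162]))]
side slide_box [(array([318.5, 370.9]), 0.63, array([0.344, 0.368, 0.   ]))]
side cover_glass_box [(array([325.6, 309.8]), 0.7, array([0.464, 0.407, 0.   ]))]
side oil_bottle [(array([305.7, 292.6]), 0.92, array([0.504, 0.341, 0.   ]))]
side marker [(array([303.6, 315.9]), 0.78, array([0.456, 0.327, 0.   ]))]
side stain_bottle_red 
[... 452 characters left out ...]
5]), 0.38, array([ 0.802, -0.146,  0.162]))]
top slide_box [(array([287.2, 193.3]), 0.78, array([0.339, 0.389, 0.   ])), (array([250.6, 207.1]), 0.69, array([0.453, 0.35 , 0.   ]))]
top cover_glass_box [(array([243.4, 189.5]), 0.5, array([0.477, 0.406, 0.   ]))]
top oil_bottle [(array([197.6, 185.8]), 0.67, array([0.626, 0.423, 0.   ])), (array([234.6, 209.8]), 0.44, array([0.504, 0.342, 0.   ]))]
top marker [(array([247.5, 211. ]), 0.6, array([0.463, 0.338, 0.   ]))]
top stain_bottle_red [(array([171.9, 182.3]), 0.66, array([0.712, 0.437, 0.   ])), (array([197.6, 185.9]), 0.65, array([0.626, 0.422, 0.   ]))]
top stain_bottle_blue [(array([197.5, 182.4]), 0.85, array([0.626, 0.434, 0.   ]))]
```

View pics/side13c.png

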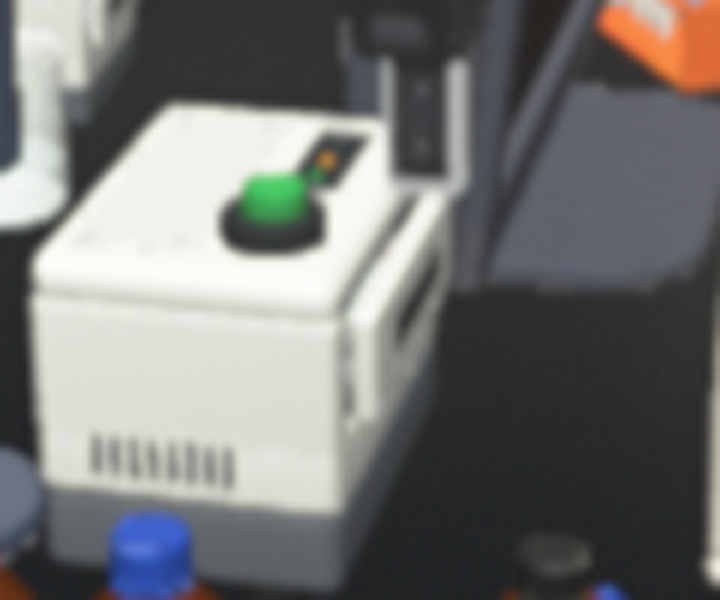

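View pics/top13.png

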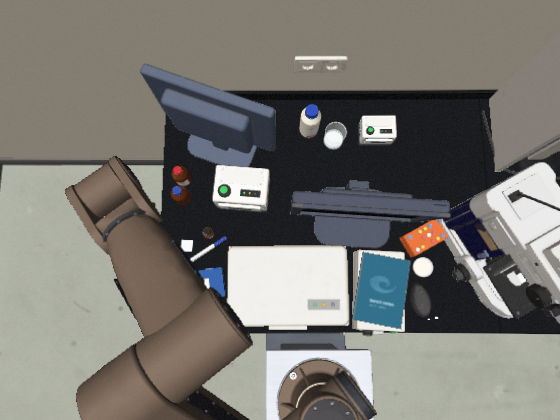

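View pics/side13.png

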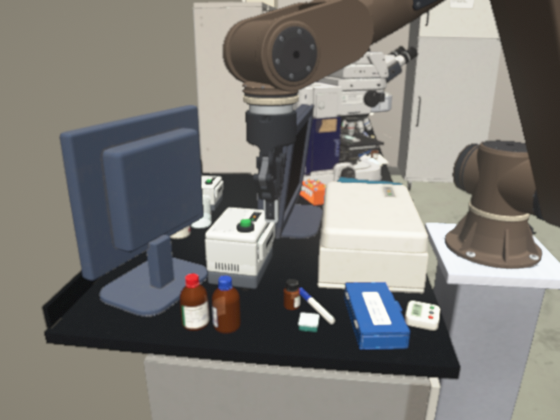

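The button is up again at (246,222) and the bezel is home. The bystanders stand where they were, and the arm is clear. I hand the job in.

```bash
python3 -c "
from cell import robot
print(robot.finish_job())"
```

```text
the job is handed in; nothing more can be done
None
```

The tray is against the end stop, the carriage is fully home, and the start button was then pressed to the bottom and released. I handed the job in at about 19 s on the robot's clock, well under the 50 s limit.

- **Tray:** My first push went wrong. It pressed down on the tray at about 12 N because I had lowered the tip slightly while it was touching. I backed off, saw the tray still flat and about 5 mm short of the stop, and pushed again level. The push force stayed around 2–3 N, then rose to 12 N with almost no further movement. The top view showed the tray's right end flush with the stop.
- **Carriage:** It slid at about 3 N and then stopped rigidly at 27 N, close to the expected home position. The side view shows the bezel against the housing. I could not see the tray again once the carriage was closed.
- **Button:** It travelled about 6 mm and bottomed out at 21 N. The last picture shows it up again.
- **Other things on the bench:** All look unmoved in the final pictures, and the arm was clear of everything. The detection networks disagreed by 1–2 cm on some of these, and once confused the oil bottle with a stain bottle. I relied on the pictures there.

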